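Pack a spare heat sink and close the carton

ROBOT

A 6-joint arm with a two-finger parallel gripper is mounted at the origin on a cart in front of the work surface, level with it; the furniture and walls round the work are solid. World frame = base frame: x ahead of the robot, y to its left, z up, the work surface at z = 0. Lengths are in m, angles in rad, forces in N, time in s.
With the tool pointing down it reaches from about 0.275 to 0.875 m from the base axis. Payload 12.5 kg.
Tool frame: the origin (TCP) lies at the very end of the fingers, on their centre line; the grasp point (between the pads) lies 19 mm behind it; z points along the fingers, y is the line along which they close (so a half turn about z gives the same grasp; the last joint's range is limited). The gripper opens to 85 mm and grips with 20 to 120 N. Pads are 22 mm wide; open, the fingers measure 114 mm over their backs; the gripper's body (76 mm by 85 mm) begins 54 mm behind the grasp point. The pads swing forward as they close: fully open they stand 13 mm farther back than shut.
Start: joints at [-1.285, 0.351, 1.652, -0, 1.139, -0.085], TCP at [0.199, -0.513, 0.231] pointing down, gripper open.
Joint ranges: [-2.75, 2.75], [-0.79, 2.1], [0.01, 2.65], [-1.57, 4.71], [0.07, 3.14], [-2.87, 2.87]. Speed limits (rad/s): [2.22, 2.22, 2.79, 3.14, 3.14, 3.14].

INTERFACE

Orientations are given as a 3x3 rotation matrix whose columns are the frame's x, y, z axes.
In Python, from bench import manip gives the robot as it stands. Calls block until the motion is done:
- manip.move_ptp(position, orientation): joint-space move of the TCP to a pose.
- manip.move_l(position, attitude=None, max_speed=0.15): straight line of the TCP; attitude=None keeps the orientation; max_speed is the mean speed in m/s.
- manip.move_j(angles): joint-space move.
- manip.set_gripper(opening, effort=None): opening from 0.0 (shut) to 1.0 (fully open); effort is the grip in N (None keeps the last); returns when the fingers have stopped.
- manip.dwell(seconds).
- manip.inverse_kinematics(position, orientation): joint angles nearest the present ones, or None.
- manip.grab_frame(name): name is "scene" or "top" or "wrist"; returns (picture, depth): 420x560x3 uint8, red, green, blue; 420x560 float32, m along the optical axis (not along the pixel's ray), 0 where there is no reading.
- manip.get_calibration(name): a dict with "camera_matrix" (3x3 intrinsics, pixels), "R" (3x3) and "t" (3): a world point X has camera coordinates R X + t. Camera axes: x right, y down, z forward; pixel columns grow to the right and rows downward; lengths in m; the calibration is good to about 2 mm. A picture is of the moment at which its call begins: read the wrist's pose just before it. get_calibration takes no time and is no camera call; for the wrist camera it gives the pose at the moment of the call.
A pose or a line that the arm cannot do raises manip.Unreachable and nothing moves.
- manip.sign_off(): hands the job in; it is judged then, once.
Trained networks look in the newest picture that a camera, given by its name, has taken for a name from the list of things; names that differ only in an ending like _2 or _b are one class to them, and where a whole thing is asked for, a point or a joint stands for the part that bears it (a point fixed in the world has none). Each returns a list of dicts, best first, with "confidence" (0 to 1); they miss things now and then, are a little off and sometimes report something else, mostly with a low value. They report only what shows in the picture. A call takes as long as a camera call. They do not tell look-alikes from the thing itself.
- manip.look_for(camera, name): "at" ([x, y, z] in m, in world coordinates, good to about 4 mm: the middle of the surface that is visible of it).
Readings, each from a call of its own:
- manip.current_time(): time.
- manip.current_qpos(): joint angles.
- manip.current_joint_vel(): joint speeds.
- manip.current_joint_torque(): joint torques, N m.
- manip.current_ee_pos(): TCP position.
- manip.current_tcp_rot(): TCP orientation.
- manip.current_force(): force on the tool from outside, world axes, zero at the start.
- manip.current_ft_torque(): the same for the moment, N m.
- manip.current_grip_width(): opening from 0.0 (shut) to 1.0 (fully open).
- manip.current_grip_force(): force on a finger pad.
Only numpy, scipy, OpenCV 4.12 (cv2) and the standard library are available. Lean on these libraries where they do the work, as an engineer would, in place of code of your own. Each camera call takes 0.05 s, during which the arm holds its last target. There are 200 camera calls.

TASK

Pack the finned heat sink in the small cardboard carton: stand it upright on the carton's floor, with its transistor squarely facing the cut-out in the carton's front wall and centred behind it. Then fold the two short end flaps down flat, and after both of them fold the long lid flap down flat over them, so that the carton is closed.

Things in the scene. Friction and masses are not known exactly. Their poses are not given: they have to be found in the camera images.
- sink_center (a point): Centre, half-way up (20 mm), of the black finned heat sink, which starts upright on the bench away from the carton: a solid block 28 mm thick (its x, grasp it across this), 70 mm long (its y) and 40 mm high (z up), 0.14 kg. Its flat face towards its own -x carries the small black transistor in the middle; the fins point to its +x.
- carton_floor (a point): Centre of the inner floor of the open cardboard carton, 4 mm above the bench. The carton stands upright and does not shift. Axes: -x points out through the front wall (the one with the cut-out), y to the left end, z up. Outside 102 mm (x) by 142 mm (y), 60 mm high; walls and floor 4 mm thick, so inside 94 by 134 mm.
- window (a point): Middle of the U-shaped cut-out in the carton's front wall (52 mm wide, from 14 mm above the bench up to the open rim); this point is 30 mm above the bench. Axes as the carton's.
- left_flap (a joint): Short end flap at the carton's +y end, panel 94 mm wide along its hinge, 60 mm from hinge to free edge, 4 mm thick. Reads 0 when folded flat and level over the opening, 1.57 when it stands straight up, and grows as it leans outward (up to 2.5). The crease holds it by friction (about 0.03 N m) wherever it is left; it neither springs back nor falls.
- right_flap (a joint): Short end flap at the carton's -y end, same size as the left one. Reads 0 when folded flat and level over the opening, 1.57 when it stands straight up, and grows as it leans outward (up to 2.5). The crease holds it by friction (about 0.03 N m) wherever it is left; it neither springs back nor falls.
- lid_flap (a joint): Long lid flap at the carton's back (+x) wall, opposite the cut-out: 142 mm wide along its hinge, 102 mm from hinge to free edge, 4 mm thick. Reads 0 when folded flat and level over the opening, 1.57 when it stands straight up, and grows as it leans outward (up to 2.5). The crease holds it by friction (about 0.03 N m) wherever it is left; it neither springs back nor falls.
- left_flap_hinge (a point): Middle of the left flap's hinge line, 62 mm above the bench; axes as the carton's (hinge line along x; folded flat, the flap reaches to -y). The flap's top is 2 mm above the hinge when flat.
- right_flap_hinge (a point): Middle of the right flap's hinge line, 62 mm above the bench; axes as the carton's (hinge line along x; folded flat, the flap reaches to +y). The flap's top is 2 mm above the hinge when flat.
- lid_flap_hinge (a point): Middle of the lid flap's hinge line, 67 mm above the bench; axes as the carton's (hinge line along y; folded flat, the lid reaches to -x). The lid's top is 2 mm above the hinge when flat.
- left_flap_edge (a point): Middle of the left flap's free edge, 60 mm from its hinge.
- right_flap_edge (a point): Middle of the right flap's free edge, 60 mm from its hinge.
- lid_flap_edge (a point): Middle of the lid flap's free edge, 102 mm from its hinge.
- sink: The heat sink itself (see its centre); this origin is under it, on its underside, 3 mm to -x of its centre.
Mind the look-alikes: they are no part of the job. Leave any orange look-alike of the sink alone.

How it is judged:
On the way, in this order (a step that is already met when the one before it is completed fails the run):
1. the heat sink stands in the carton, transistor facing the cut-out, with the lid and both end flaps still open (z of sink_center in the frame of carton_floor below 0.026 m and angle between sink_center's own z axis and vertical below 0.15 rad and x of sink_center in the frame of carton_floor between -0.045 and 0.045 m and y of sink_center in the frame of carton_floor between -0.02 and 0.02 m and angle between the x axis of sink_center and the x axis of carton_floor, either way round below 0.3 rad and x of window in the frame of sink_center below -0.01 m and contact force between sink and the fingers below 0.1 N and value of joint lid_flap above 0.8 rad and value of joint each of left_flap, right_flap above 0.3 rad), for 0.2 s.
2. both end flaps are folded down while the lid is still open (value of joint each of left_flap, right_flap below 0.15 rad and value of joint lid_flap above 0.8 rad), for 0.2 s.
At the end, for the whole second after the job is handed in: Sink at rest, upright (0.15 rad) on the carton floor, transistor facing the cut-out within 0.3 rad, centre within 20 mm of the carton's middle along the front wall; both end flaps and the lid flap within 0.15 rad of flat (z of sink_center in the frame of carton_floor below 0.026 m and angle between sink_center's own z axis and vertical below 0.15 rad and x of sink_center in the frame of carton_floor between -0.045 and 0.045 m and y of sink_center in the frame of carton_floor between -0.02 and 0.02 m and angle between the x axis of sink_center and the x axis of carton_floor, either way round below 0.3 rad and x of window in the frame of sink_center below -0.01 m and value of joint each of left_flap, right_flap, lid_flap below 0.15 rad and linear speed of sink below 0.02 m/s); the robot touches nothing.
It also fails if it takes over 64 s, if anything falls off the work surface, if the arm or the gripper's body presses on something with over 40 N, if the wrist force passes 120 N, or if a joint passes its speed limit or range.

## Working session

There is one attempt and no reset: what is moved stays moved. The work goes in short steps, each a Python script; the robot and the scene stay as the last script left them, time stands still between calls to the robot, and variables do not carry over. Pictures are saved under pics/ and viewed, at most 10 in all, crops included, and the job is handed in when it is done.

```bash
mkdir -p pics; ls
python3 - <<'E'
from bench import manip
import cv2,numpy as np
for c in("scene","top"):
    p,d=manip.grab_frame(c);cv2.imwrite(f"pics/{c}0.png",p[:,:,::-1]);np.savez(f"{c}0.npz",p=p,d=d)
    k=manip.get_calibration(c);print(c,(-k["R"].T@k["t"]).round(3),k["R"].round(2).tolist())
    for n in("sink_center","carton_floor","window","left_flap_edge","right_flap_edge","lid_flap_edge","left_flap_hinge","right_flap_hinge","lid_flap_hinge","sink"):
        print(c,n,[(np.round(r["at"],3).tolist(),round(r["confidence"],2)) for r in manip.look_for(c,n)[:3]])
E
```

```text
pics
scene [-0.079 -0.654  0.411] [[0.69, -0.73, 0.02], [-0.27, -0.28, -0.92], [0.68, 0.63, -0.39]]
scene sink_center [([0.46, -0.056, 0.036], 0.87), ([0.448, 0.058, 0.025], 0.63), ([0.478, -0.163, 0.088], 0.47)]
scene carton_floor [([0.513, -0.253, 0.064], 0.6)]
scene window [([0.514, -0.252, 0.059], 0.91)]
scene left_flap_edge [([0.478, -0.167, 0.089], 0.83)]
scene right_flap_edge [([0.486, -0.336, 0.094], 0.89), ([0.564, -0.264, 0.11], 0.22)]
scene lid_flap_edge [([0.561, -0.267, 0.11], 0.74)]
scene left_flap_hinge [([0.51, -0.254, 0.061], 0.85), ([0.488, -0.34, 0.094], 0.68)]
scene right_flap_hinge [([0.511, -0.253, 0.058], 0.61), ([0.558, -0.27, 0.109], 0.53)]
scene lid_flap_hinge [([0.515, -0.249, 0.061], 0.98)]
scene sink [([0.457, -0.055, 0.03], 0.82), ([0.444, 0.061, 0.026], 0.7)]
top [ 0.432 -0.13   1.015] [[0.03, -1.0, -0.01], [-1.0, -0.03, -0.06], [0.06, 0.01, -1.0]]
top sink_center [([0.449, 0.071, 0.032], 0.9), ([0.47, -0.027, 0.036], 0.71)]
top carton_floor [([0.511, -0.252, 0.076], 0.6)]
top window [([0.564, -0.246, 0.123], 0.64), ([0.513, -0.254, 0.075], 0.56)]
top left_flap_edge [([0.482, -0.16, 0.084], 0.85)]
top right_flap_edge [([0.498, -0.332, 0.089], 0.85)]
top lid_flap_edge [([0.561, -0.247, 0.118], 0.66)]
top left_flap_hinge [([0.512, -0.255, 0.075], 0.6)]
top right_flap_hinge [([0.514, -0.254, 0.07], 0.67), ([0.501, -0.333, 0.094], 0.38)]
top lid_flap_hinge [([0.513, -0.256, 0.07], 0.57)]
top sink [([0.471, -0.029, 0.034], 0.76), ([0.483, -0.157, 0.084], 0.7), ([0.449, 0.07, 0.034], 0.59)]
```

View pics/scene0.png

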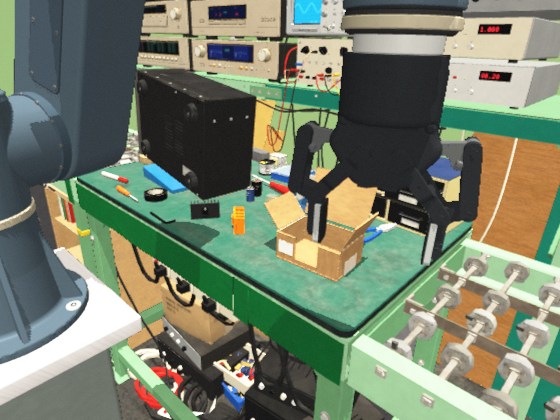

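View pics/top0.png

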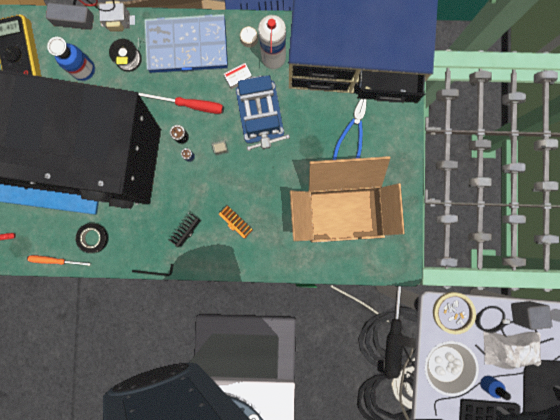

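The scene view shows the black sink at about (205,210) and the orange look-alike at (238,220). The carton is at (320,245), open towards the robot. In the top view, these could be taken for the sink: the black finned block (185,228), the orange finned block (235,221), the black tape ring (92,238) and the black instrument (70,140). I choose the black finned block at (185,228) and will check it in a close crop.

```bash
cat > h.py <<'E'
from bench import manip
import cv2,numpy as np
def cloud(c,p,d,k=None):
    k=k or manip.get_calibration(c);K=k["camera_matrix"];v,u=np.mgrid[:420,:560]
    X=np.stack([(u-K[0,2])/K[0,0]*d,(v-K[1,2])/K[1,1]*d,d],-1)
    return (X-k["t"])@k["R"]
E
python3 - <<'E'
from h import *
f=np.load("top0.npz");p,d=f["p"],f["d"];W=cloud("top",p,d)
g=np.load("scene0.npz")["p"]
a=cv2.resize(p[195:265,150:270],(600,350),interpolation=cv2.INTER_CUBIC)
b=cv2.resize(g[190:245,180:300],(545,250),interpolation=cv2.INTER_CUBIC)
o=np.zeros((600,600,3),np.uint8);o[:350]=a;o[350:,:545]=b
cv2.imwrite("pics/crop1.png",o[:,:,::-1])
# sink footprint: raised points
x,y,z=np.moveaxis(W,-1,0)
m=(abs(x-.45)<.06)&(y>.01)&(y<.13)&(z>.015)&(d>0)&(p.max(-1)<110)
r=cv2.minAreaRect(W[m][:,:2].astype(np.float32)*1000);print("sink",r,m.sum(),np.percentile(z[m],[5,50,95]))
# carton parts, z profile
m=(x>.40)&(x<.62)&(y>-.40)&(y<-.11)&(d>0)
for lo,hi in((-.005,.01),(.052,.066),(.066,.08),(.08,.1),(.1,.12),(.12,.2)):
    q=W[m&(z>lo)&(z<hi)];print(lo,hi,len(q),q.min(0).round(3),q.max(0).round(3)) if len(q) else None
mm=m&(z>.05)
for r_ in range(150,250,8):
    print(r_,[(int(c),*(W[r_,c]*1000).astype(int)) for c in range(286,410,12) if mm[r_,c]])
E
```

```text
sink ((465.9171142578125, 99.04183959960938), (91.97503662109375, 70.22916412353516), 64.1812744140625) 445 [0.01941595 0.03955892 0.27363037]
-0.005 0.01 9656 [ 0.4   -0.4   -0.005] [ 0.62 -0.11  0.01]
0.052 0.066 352 [ 0.436 -0.324  0.052] [ 0.547 -0.176  0.066]
0.066 0.08 744 [ 0.439 -0.33   0.066] [ 0.551 -0.164  0.08 ]
0.08 0.1 1197 [ 0.439 -0.34   0.08 ] [ 0.56  -0.148  0.1  ]
0.1 0.12 1137 [ 0.437 -0.349  0.1  ] [ 0.568 -0.138  0.12 ]
0.12 0.2 1168 [ 0.515 -0.34   0.12 ] [ 0.589 -0.172  0.165]
150 []
158 [(370, np.int64(585), np.int64(-277), np.int64(159)), (382, np.int64(586), np.int64(-298), np.int64(158))]
166 [(310, np.int64(569), np.int64(-172), np.int64(153)), (322, np.int64(570), np.int64(-193), np.int64(150)), (334, np.int64(571), np.int64(-215), np.int64(148)), (346, np.int64(572), np.int64(-236), np.int64(144)), (358, np.int64(573), np.int64(-258), np.int64(142)), (370, np.int64(574), np.int64(-280), np.int64(141)), (382, np.int64(575), np.int64(-302), np.int64(137))]
174 [(310, np.int64(559), np.int64(-173), np.int64(128)), (322, np.int64(560), np.int64(-195), np.in
[... 1500 characters left out ...]
(382, np.int64(493), np.int64(-317), np.int64(66)), (394, np.int64(492), np.int64(-334), np.int64(96))]
222 [(298, np.int64(472), np.int64(-154), np.int64(100)), (310, np.int64(474), np.int64(-178), np.int64(71)), (382, np.int64(478), np.int64(-319), np.int64(58)), (394, np.int64(477), np.int64(-334), np.int64(96))]
230 [(298, np.int64(457), np.int64(-154), np.int64(100)), (310, np.int64(458), np.int64(-179), np.int64(67)), (382, np.int64(462), np.int64(-320), np.int64(58)), (394, np.int64(462), np.int64(-335), np.int64(95))]
238 [(298, np.int64(442), np.int64(-155), np.int64(100)), (310, np.int64(443), np.int64(-179), np.int64(71)), (370, np.int64(446), np.int64(-296), np.int64(59))]
246 []
```

View pics/crop1.png

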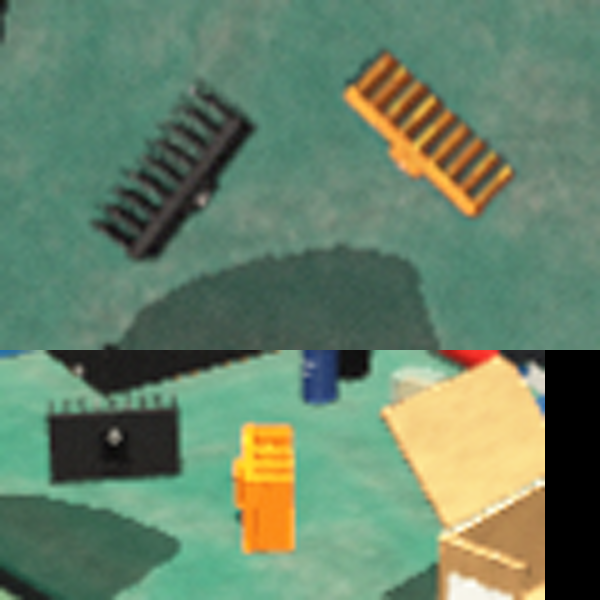

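The crop confirms the choice. The black sink's base plate runs from about (145,255) to (250,125) in the crop, its transistor is at (203,200) and its fins point up-left, so sink +x is at roughly 50° yaw. The orange copy at (430,135) stays where it is. Next I fit the planes, the sink pose and the obstacle heights.

Run:
```python
from h import *
f=np.load("top0.npz");p,d=f["p"],f["d"];W=cloud("top",p,d);x,y,z=np.moveaxis(W,-1,0);ok=d>0
m=ok&(np.hypot(x-.449,y-.068)<.05)&(z>.012)&(z<.05)&(p.max(-1)<130)
r=cv2.minAreaRect(W[m][:,:2].astype(np.float32)*1000);print("sink",r,m.sum())
def plane(m,n):
    q=W[m]
    for _ in range(4):
        c=q.mean(0);v=np.linalg.svd(q-c,full_matrices=False)[2][2];q=q[abs((q-c)@v)<.004]
    v*=np.sign(v[2]);print(n,len(q),"n",v.round(3),"c",c.round(3),"min",q.min(0).round(3),"max",q.max(0).round(3));return c,v
# flaps by location
plane(ok&(x>.445)&(x<.54)&(y>-.172)&(y<-.135)&(z>.068),"left")
plane(ok&(x>.445)&(x<.54)&(y<-.322)&(y>-.355)&(z>.068),"right")
plane(ok&(x>.542)&(x<.60)&(y<-.17)&(y>-.33)&(z>.08),"lid")
m=ok&(abs(x-.49)<.03)&(y>-.31)&(y<-.19)&(z<.02);print("floor z",np.median(z[m]))
m=ok&(x>.42)&(x<.60)&(abs(z-.0)<.01)&(y>-.14)&(y<-.1);print("bench z",np.median(z[m]))
# obstacles
for X in np.arange(.40,.80,.05):
    print(round(X,2),[int(1000*z[s].max()) if (s:=ok&(abs(x-X)<.025)&(abs(y-Y)<.025)).any() else None for Y in np.arange(.15,-.56,-.05)])
```

```text
sink ((452.1418151855469, 71.06147766113281), (29.979366302490234, 69.88204956054688), 53.876861572265625) 358
left 702 n [ 0.073 -0.756  0.65 ] c [ 0.49  -0.156  0.094] min [ 0.446 -0.172  0.071] max [ 0.532 -0.138  0.112]
right 802 n [-0.083  0.896  0.436] c [ 0.494 -0.334  0.097] min [ 0.453 -0.349  0.068] max [ 0.54  -0.322  0.122]
lid 2024 n [-0.913 -0.084  0.4  ] c [ 0.565 -0.244  0.125] min [ 0.542 -0.314  0.08 ] max [ 0.589 -0.172  0.165]
floor z 0.003783280247728551
bench z -0.00019555884961486514
0.4 [6, 41, 5, 5, 5, 5, 5, 6, 4, 4, 5, 6, -6, -10, -15]
0.45 [5, 42, 44, 42, 43, 4, 112, 79, 59, 76, 118, 6, -27, -24, -9]
0.5 [283, 276, 43, 43, 42, 4, 111, 72, 9, 87, 121, 4, -10, -11, -26]
0.55 [283, 276, 5, 4, 5, 6, 161, 163, 154, 142, 119, 3, -20, -23, -11]
0.6 [283, 277, 40, 35, 54, 68, 161, 164, 164, 163, 5, 5, -11, -12, -10]
0.65 [283, 276, 4, 33, 84, 85, 86, 5, 12, 13, 5, 3, -27, -26, -9]
0.7 [16, 23, 26, 29, 84, 84, 5, 5, 134, 135, 136, 135, -20, -22, -22]
0.75 [18, 19, 15, 22, 84, 163, 149, 150, 150, 149, 149, 149, -10, -11, -27]
```

```bash
cat >> h.py <<'E'
CY=np.deg2rad(5.3);CC=np.array([.4922,-.2503]);SY=np.deg2rad(53.9);SC=np.array([.452,.071])
EX=np.array([np.cos(CY),np.sin(CY)]);EY=np.array([-EX[1],EX[0]])
def down(yaw_y):  # tool z down, tool y at world yaw yaw_y
    c,s=np.cos(yaw_y),np.sin(yaw_y);Y=np.array([c,s,0]);Z=np.array([0,0,-1.]);return np.stack([np.cross(Y,Z),Y,Z],1)
def car(x,y,z): return np.array([*(CC+x*EX+y*EY),z])
E
python3 - <<'E'
from h import *
f=np.load("top0.npz");W=cloud("top",f["p"],f["d"]);x,y,z=np.moveaxis(W,-1,0)
q=W[(f["d"]>0)&(z>.05)&(np.hypot(x-SC[0],y-SC[1])<.15)]-[*SC,0]
e=np.array([np.cos(SY),np.sin(SY)]);a=q[:,:2]@e;b=q[:,:2]@[-e[1],e[0]]
i=np.argsort(np.maximum(abs(a),abs(b)))[:3];print("near",np.c_[a,b,q[:,2]][i].round(3))
for h in(0,np.pi):
    for n,P,R in(("sink",[*SC,.01],down(SY+h)),("car",car(0,0,.015),down(CY+h)),("L",car(0,.12,.09),down(CY+h)),("lid",car(.13,0,.13),down(CY+np.pi/2+h)),("lid-",car(.13,0,.13),down(CY-np.pi/2+h))):
        j=manip.inverse_kinematics(P,R);print(h,n,None if j is None else np.round(j,2))
E
```

```text
near [[ 0.069 -0.01   0.265]
 [ 0.07  -0.011  0.271]
 [ 0.07  -0.013  0.268]]
0 sink [ 0.05  0.57  2.03 -0.    0.55 -0.89]
0 car [-0.55  0.67  1.78 -0.    0.7  -0.65]
0 L [-0.36  0.46  1.9  -0.    0.78 -0.45]
0 lid [-0.44  0.66  1.41 -0.    1.07 -2.1 ]
0 lid- [-0.44  0.66  1.41 -0.    1.07  1.04]
3.141592653589793 sink [ 0.05  0.57  2.03 -0.    0.55  2.25]
3.141592653589793 car [-0.55  0.67  1.78 -0.    0.7   2.49]
3.141592653589793 L [-0.36  0.46  1.9  -0.    0.78  2.69]
3.141592653589793 lid [-0.44  0.66  1.41 -0.    1.07  1.04]
3.141592653589793 lid- [-0.44  0.66  1.41 -0.    1.07 -2.1 ]
```

Run:
```python
from h import *
R=down(SY)
manip.set_gripper(0.6,40)
manip.move_ptp([*SC,.20],R)
manip.move_l([*SC,.05],max_speed=.15); print(manip.current_force())
manip.move_l([*SC,.010],max_speed=.06); print(manip.current_force())
manip.set_gripper(0.0,40);print("w",manip.current_grip_width()*85,manip.current_grip_force())
manip.move_l([*SC,.16],max_speed=.12)
print("w",manip.current_grip_width()*85,manip.current_grip_force(),manip.current_force(),manip.current_time())
p,d=manip.grab_frame("scene");cv2.imwrite("pics/grasp.png",cv2.resize(p[60:270,120:400],(800,600))[:,:,::-1])
```

```text
[-0.1681188  -0.66795895 -0.86538883]
[ 0.0159232 -0.3861852 -0.3145586]
w 27.601844339283527 40.228663086891174
w 27.664730579244694 39.398773312568665 [ 0.44926855 -0.57247442 -1.24680393] 7.5083
```

View pics/grasp.png

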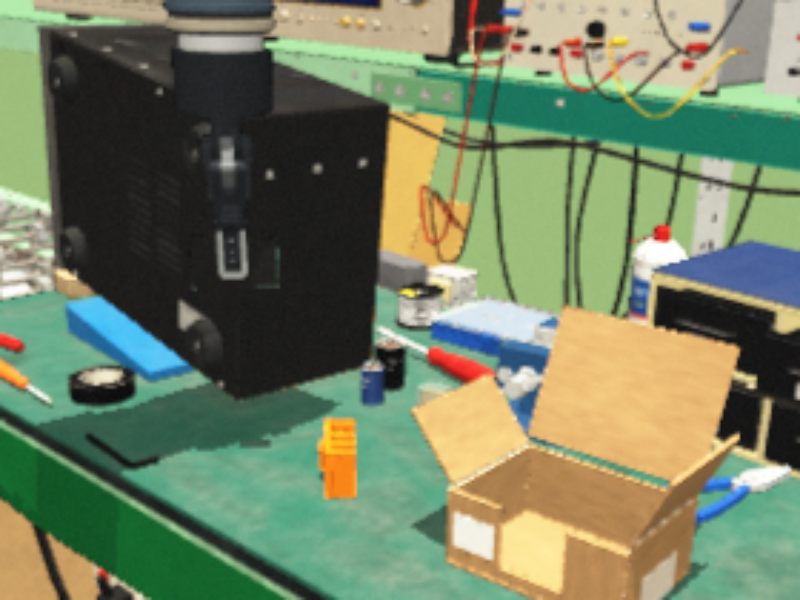

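The sink is out of its spot and in the gripper, at a width of 27.6 mm. It shows black against the instrument at about (235,260), and the orange one at (340,460) is untouched. Now I place it.

Run:
```python
from h import *
R=down(CY)
manip.move_ptp(car(0,0,.20),R)
manip.move_l(car(0,0,.05),max_speed=.12); print(manip.current_force())
manip.move_l(car(0,0,.0148),max_speed=.04); print(manip.current_force())
manip.set_gripper(0.48,40); print(manip.current_force(),manip.current_grip_width())
manip.dwell(.1)
manip.move_l(car(0,0,.20),max_speed=.15)
manip.set_gripper(0.0,20)
manip.move_ptp(car(-.015,.155,.20),R)
print(manip.current_time())
p,d=manip.grab_frame("top");np.savez("top1.npz",p=p,d=d);k=manip.get_calibration("top")
W=cloud("top",p,d);x,y,z=np.moveaxis(W,-1,0)
q=np.stack([(x-CC[0])*EX[0]+(y-CC[1])*EX[1],(x-CC[0])*EY[0]+(y-CC[1])*EY[1],z],-1)
m=(d>0)&(abs(q[...,0])<.044)&(abs(q[...,1])<.062)&(z>.02)&(z<.05)&(p.max(-1)<110)
print(m.sum(),cv2.minAreaRect(q[m][:,:2].astype(np.float32)*1000))
cv2.imwrite("pics/placed.png",cv2.resize(p[130:270,250:430],(771,600))[:,:,::-1])
```

```text
[ 0.08503937  0.86708152 -0.36835894]
[-1.09338361  0.20255241 -1.38903698]
[-22.41165693  -1.8290331    6.58551575] 0.47902339861441684
14.1333
249 ((-2.4880075454711914, 1.6693038940429688), (67.58831024169922, 27.474853515625), 89.78598022460938)
```

View pics/placed.png

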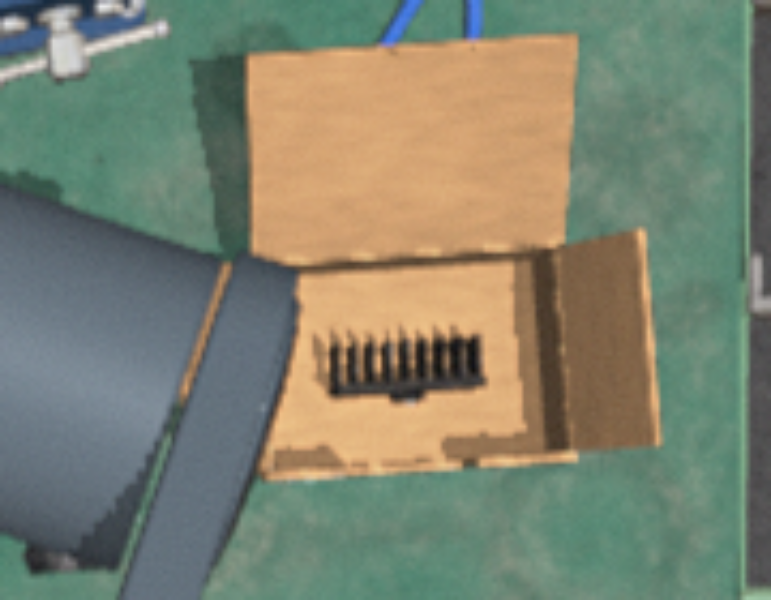

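The sink stands in the carton with its transistor, at about (405,398), pointing at the front wall. It is about 2 mm off-centre and square. Now the end flaps.

```bash
cat >> h.py <<'E'
def arc(fn,r,zh,th0=1.57,h=.011,th1=-.02,n=7,v=.1):
    for t in np.linspace(th0,th1,n):
        manip.move_l(fn(r*np.cos(t)-.002*np.sin(t)-h,zh+r*np.sin(t)+.002*np.cos(t)),max_speed=v)
    print("end force",manip.current_force().round(1) if hasattr(manip.current_force(),'round') else manip.current_force())
E
python3 - <<'E'
from h import *
F=lambda i,z:car(-.015,.069-i,z)
manip.move_l(F(-.086,.085),max_speed=.2)
arc(F,.045,.062)
manip.move_l(F(.034,.16),max_speed=.2)
G=lambda i,z:car(-.015,-.069+i,z)
manip.move_ptp(G(-.080,.17),down(CY))
manip.move_l(G(-.080,.085),max_speed=.2)
arc(G,.045,.062)
manip.move_l(G(.034,.17),max_speed=.2)
manip.move_ptp(G(-.02,.22),down(CY));print(manip.current_time())
p,d=manip.grab_frame("scene");cv2.imwrite("pics/flaps.png",cv2.resize(p[150:330,230:430],(666,600))[:,:,::-1])
p,d=manip.grab_frame("top");W=cloud("top",p,d);x,y,z=np.moveaxis(W,-1,0)
q0=(x-CC[0])*EX[0]+(y-CC[1])*EX[1];q1=(x-CC[0])*EY[0]+(y-CC[1])*EY[1]
for s in(1,-1):
    print(s,[np.median(z[(d>0)&(abs(q0+.01)<.03)&(abs(s*q1-Y)<.004)]).round(4) for Y in(.015,.025,.035,.045,.055,.065)])
E
```

```text
end force [2.6 0.5 7. ]
end force [ 2.7 -1.9  4.3]
22.9333
1 [np.float64(0.5102), np.float64(0.0645), np.float64(0.0638), np.float64(0.0638), np.float64(0.0636), np.float64(0.0639)]
-1 [np.float64(0.4985), np.float64(0.514), np.float64(0.5199), np.float64(0.5094), np.float64(0.5148), np.float64(0.5225)]
```

View pics/flaps.png

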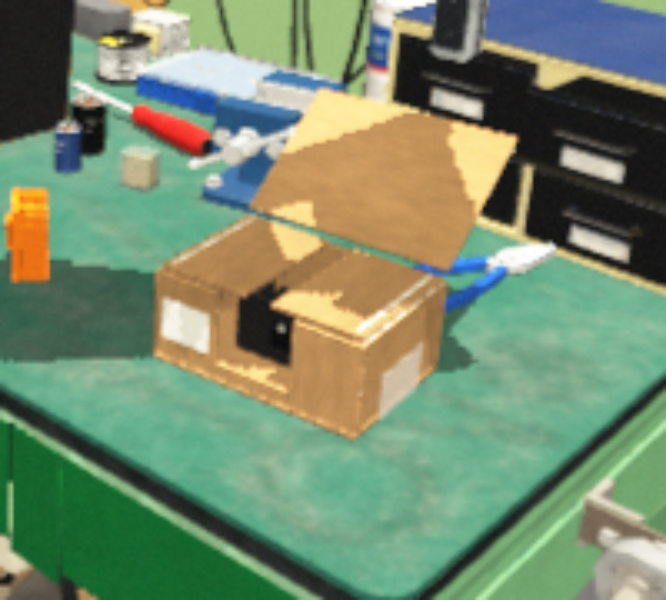

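Both end flaps lie flat in the picture: left at (220,255), right at (370,290). The transistor shows in the cut-out at (280,325), and the lid at (390,180) is still open. Now the lid.

Run:
```python
from h import *
R=down(CY-np.pi/2)
F=lambda i,z:car(.050-i,0,z)
manip.move_ptp(F(-.02,.27),R)
manip.move_ptp(F(-.078,.25),R)
manip.move_l(F(-.078,.125),max_speed=.2);print(manip.current_force())
arc(F,.075,.067,n=9)
manip.move_l(F(.064,.20),max_speed=.2)
manip.move_ptp([.25,-.30,.25],R);print(manip.current_time())
p,d=manip.grab_frame("scene");cv2.imwrite("pics/lid.png",cv2.resize(p[150:330,230:430],(666,600))[:,:,::-1])
p,d=manip.grab_frame("top");W=cloud("top",p,d);x,y,z=np.moveaxis(W,-1,0)
q0=(x-CC[0])*EX[0]+(y-CC[1])*EX[1];q1=(x-CC[0])*EY[0]+(y-CC[1])*EY[1]
print([np.median(z[(d>0)&(abs(q1)<.05)&(abs(q0-X)<.005)]).round(4) for X in(-.045,-.03,-.01,.01,.03,.045)])
```

```text
[-9.61085213  3.22395146 17.80778622]
end force [ 0.6 -1.1 -0.1]
30.7167
[np.float64(0.0618), np.float64(0.0633), np.float64(0.0634), np.float64(0.0636), np.float64(0.0634), np.float64(0.0626)]
```

View pics/lid.png

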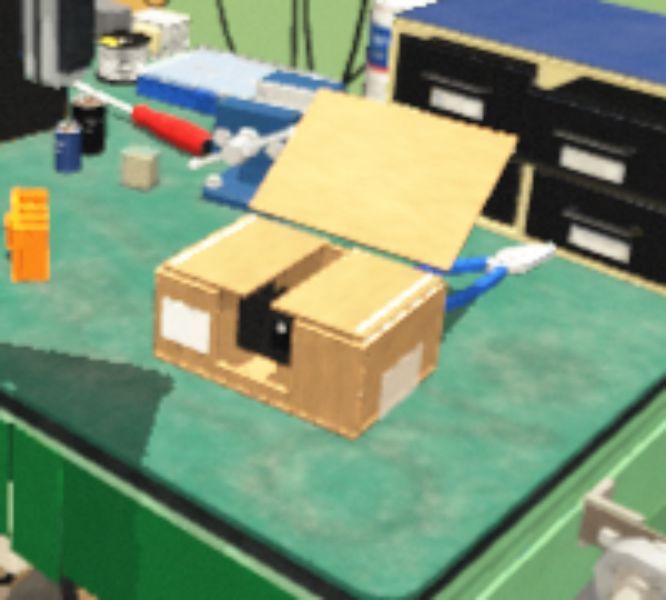

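The lid is still open at (390,180), so the sweep missed it. I'll measure where it is now.

Run:
```python
from h import *
print(manip.current_ee_pos(),manip.current_force(),manip.current_grip_width())
p,d=manip.grab_frame("top");W=cloud("top",p,d);x,y,z=np.moveaxis(W,-1,0)
q0=(x-CC[0])*EX[0]+(y-CC[1])*EX[1];q1=(x-CC[0])*EY[0]+(y-CC[1])*EY[1]
for Y in(-.05,0,.05):
  print([(X,float(np.median(z[(d>0)&(abs(q1-Y)<.01)&(abs(q0-X)<.003)]).round(3))) for X in np.arange(.05,.17,.008).round(3)])
cv2.imwrite("pics/top2.png",cv2.resize(p[100:280,230:430],(666,600))[:,:,::-1])
```

```text
[ 0.25086727 -0.29997382  0.24958705] [ 0.00273623  0.00223904 -0.08954453] -0.0022781053688052783
[(np.float64(0.05), 0.069), (np.float64(0.058), 0.075), (np.float64(0.066), 0.082), (np.float64(0.074), 0.087), (np.float64(0.082), 0.094), (np.float64(0.09), 0.099), (np.float64(0.098), 0.105), (np.float64(0.106), 0.112), (np.float64(0.114), 0.118), (np.float64(0.122), 0.123), (np.float64(0.13), 0.128), (np.float64(0.138), nan), (np.float64(0.146), nan), (np.float64(0.154), 0.008), (np.float64(0.162), 0.002)]
[(np.float64(0.05), 0.059), (np.float64(0.058), 0.076), (np.float64(0.066), 0.081), (np.float64(0.074), 0.087), (np.float64(0.082), 0.093), (np.float64(0.09), 0.099), (np.float64(0.098), 0.105), (np.float64(0.106), 0.111), (np.float64(0.114), 0.117), (np.float64(0.122), 0.123), (np.float64(0.13), 0.129), (np.float64(0.138), nan), (np.float64(0.146), nan), (np.float64(0.154), 0.011), (np.float64(0.162), 0.001)]
[(np.float64(0.05), 0.069), (np.float64(0.058), 0.075), (np.float64(0.066), 0.082), (np.float64(0.074), 0.087), (np.float64(0.082), 0.093), (np.float64(0.09), 0.099), (np.float64(0.098), 0.104), (np.float64(0.106), 0.111), (np.float64(0.114), 0.117), (np.float64(0.122), 0.123), (np.float64(0.13), 0.128), (np.float64(0.138), nan), (np.float64(0.146), nan), (np.float64(0.154), nan), (np.float64(0.162), -0.0)]
  return _methods._mean(a, axis=axis, dtype=dtype,
  ret = ret.dtype.type(ret / rcount)
```

View pics/top2.png

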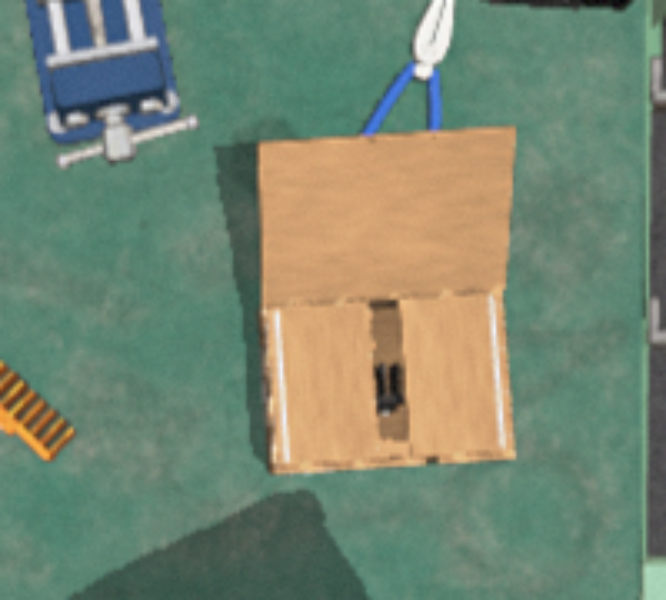

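The lid now leans at its outer stop (about 2.5 rad). Its edge, at (385,135) in the crop, is 132 mm from the carton's middle and 128 mm up, so the finger came down onto it from above. I'll redo the sweep from farther out and lower.

Run:
```python
from h import *
R=down(CY-np.pi/2)
F=lambda i,z:car(.050-i,0,z)
manip.move_ptp(F(.0,.27),R)
manip.move_ptp(F(-.118,.24),R)
manip.move_l(F(-.118,.105),max_speed=.15);print(manip.current_force())
manip.move_l(F(-.06,.125),max_speed=.1);print(manip.current_force())
arc(F,.075,.067,n=9)
manip.move_l(F(.064,.20),max_speed=.2)
manip.move_ptp([.25,-.30,.25],R);print(manip.current_time())
p,d=manip.grab_frame("scene");cv2.imwrite("pics/lid2.png",cv2.resize(p[150:330,230:430],(666,600))[:,:,::-1])
p,d=manip.grab_frame("top");W=cloud("top",p,d);x,y,z=np.moveaxis(W,-1,0)
q0=(x-CC[0])*EX[0]+(y-CC[1])*EX[1];q1=(x-CC[0])*EY[0]+(y-CC[1])*EY[1]
print([np.median(z[(d>0)&(abs(q1)<.05)&(abs(q0-X)<.005)]).round(4) for X in(-.045,-.03,-.01,.01,.03,.045)])
```

```text
[-0.57240846 -0.15033555 -0.94202139]
[0.27460408 0.07898478 0.13860236]
end force [ 0.8 -0.3  8.3]
39.1917
[np.float64(0.069), np.float64(0.069), np.float64(0.0687), np.float64(0.0687), np.float64(0.0687), np.float64(0.0686)]
```

View pics/lid2.png

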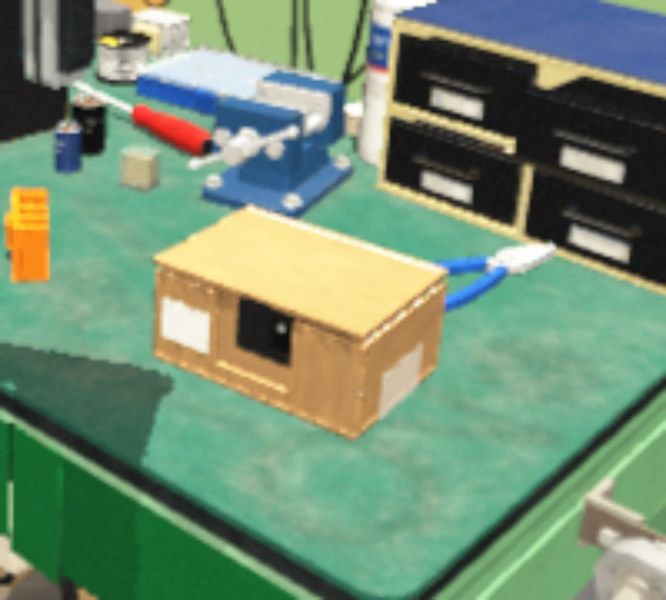

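The lid at (300,270) is flat (69 mm high all over), and the transistor shows in the cut-out at (278,328). I'm handing it in.

```bash
python3 -c "
from bench import manip
print(manip.sign_off())"
```

```text
the job is handed in; nothing more can be done
None
```

I handed the job in at about 39 s, without seeing the verdict: the sink stands upright in the carton with its transistor at the cut-out (about 2 mm off-centre), and both end flaps and then the lid are folded flat; the first lid sweep missed, so I repeated it.

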